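# Crank down the cold-box stabilizer leg

## Task

One of the two stabilizer jacks beside the vaccine cold box is still raised, with its foot hanging clear of the table. Turn that jack's crank clockwise (seen from above) until its foot stands firmly on the table and the crank goes stiff, without forcing it further, then let go of the crank. Leave the other jack, which already stands, as it is.

Things in the scene. Friction and masses are not known exactly. Their poses are not given: they have to be found in the camera images.
- jack_handle (a point): Centre of the upright black crank handle of the RAISED jack: a cylinder 25 mm across, 50 mm tall, spinning freely on its pin, so a gripper on it need not turn. The point is 23 mm below its top and 28 mm above the flat steel crank arm (20 mm wide) that carries it. It circles level at radius 55 mm about the crank axis, some 0.26 to 0.28 m above the table.
- jack_axis (a point): Point on the raised jack's vertical crank axis at handle-centre height; it does not move. The jack is an upright steel tube (42 mm) with a round aluminium head (62 mm) ending 50 mm below this point, clamped to one side, left or right, of a grey and teal cold box 262 x 252 mm with its rim 218 mm above the table, 210 mm from the box's centre.
- jack_foot (a point): Underside centre of the raised jack's foot, a springy rubber disc 70 mm across; its height is the gap to the table, 16 to 26 mm. One crank turn clockwise lowers it 30 mm. Cranking takes about 8 N at the handle in the air; past touching, about 10 N more per half radian. Firm from 0.15 rad past touching, forced beyond 1.5 rad. It holds when let go, the crank springing back a little.
- rest_handle (a point): Centre of the crank handle of the OTHER jack, the same in make, on the opposite side of the cold box, 0.42 m from the raised jack. Its foot already stands on the table: 36 mm of thin bare leg shows between its clamp and its foot flange, against 10 to 20 mm on the raised jack. To be left alone.

How it is judged:
At the end, for the whole second after the job is handed in: the foot of the jack that was raised stands on the table and presses on it with more than 25 N (about 0.15 rad of crank past touching) (contact force between jack_leg and anything else above 25 N and height (world z) of jack_foot below 0.001 m).
It fails at once if the raised jack is forced: its foot presses with more than 430 N (contact force between jack_leg and anything else above 430 N).
It fails at once if the other jack's crank is moved (its handle by more than 20 mm) (distance of rest_handle from where it was at the start of the episode above 0.02 m).
It also fails if it takes over 51 s, if anything falls off the work surface, if the arm or the gripper's body presses on something with over 40 N, if the wrist force passes 120 N, or if a joint passes its speed limit or range.

## Robot

A 7-joint arm with a two-finger parallel gripper is mounted at the origin on the work surface. World frame = base frame: x ahead of the robot, y to its left, z up, the work surface at z = 0. Lengths are in m, angles in rad, forces in N, time in s.
With the tool pointing down it reaches from about 0.425 to 0.975 m from the base axis. Payload 16.7 kg.
Tool frame: the origin (TCP) lies midway between the tips of the shut fingers; the grasp point (between the pads) lies r.grip_point_offset behind it (r.grip_point_offset is the distance from the TCP to the grasp point, in m); z points along the fingers, y is the direction in which the jaws open and shut (so a half turn about z gives the same grasp; the last joint's range is limited). The gripper opens to 85 mm and grips with 20 to 120 N. Pads are 22 mm wide; open, the fingers measure 114 mm over their backs; the gripper's body (76 mm by 85 mm) begins 54 mm behind the grasp point. The pads swing forward as they close: fully open they stand 13 mm farther back than shut.
Start: joints at [-1.413, 0.426, 0.074, 1.606, -0.034, 1.111, -0.067], TCP at [0.205, 0.643, 0.205] pointing down, gripper open.
Joint ranges: [-2.85, 2.85], [-0.5, 2.14], [-1.23, 1.37], [0.21, 2.46], [-1.02, 4.16], [0.16, 2.05], [-2.73, 2.73]. Speed limits (rad/s): [1.89, 1.89, 2.39, 2.39, 3.01, 3.01, 3.01].

## Interface

Orientations are given as a unit quaternion [x, y, z, w].
In Python, from cell import r, grab_frame, calibration gives the robot as it stands. The module is installed in compiled form; this text tells all that it offers.
- The arm moves only by the tool send_rows, never from a script. Its argument "motion" is a list of rows, each a list of 7 numbers: the shift along the tool's x, y, z in mm, then the turn, a rotation vector about the tool's x, y, z in rad, then the opening in per cent of the stroke, from 0 (shut) to 100 (fully open). In form: [[tx, ty, tz, rx, ry, rz, jaw], ...]. A call has 1 to 10 rows; each row shifts and turns the commanded pose from where the row before left it, along the tool's axes as they then stand; what a row does not reach is not made up. A row lasts 1/8 s, in which the tool goes at most 62.5 mm and 10.7 degrees, less where a joint would pass 70% of its speed; a pose out of reach is approached as far as the arm can. A call is refused whole if a number of a shift passes 62.5 or a number of a turn 0.188, either way. A call with a gripper value outside its range is refused whole. The fingers move at their own pace and stop on an object; the grip force is fixed at half the most. Time passes only in rows, so rows that do not move let the fingers close. It gives the time, the measured TCP pose, the force and the opening at its end, in the units of the state.
- r.sense(): the state, without advancing time (a new reading comes with each control period).
- grab_frame(name): name is "side" or "top"; returns the picture (400x640x3 uint8, red, green, blue); there is no depth.
- calibration(name): a dict with "K" (3x3 intrinsics, pixels), "camera_from_world" (4x4, takes a point from world to camera coordinates). Camera axes: x right, y down, z forward; pixel columns grow to the right and rows downward; lengths in m; the calibration is good to about 2 mm. A picture is of the moment at which its call begins. calibration takes no time and is no camera call.
- r.sign_off(): hands the job in, once; it reports no verdict.
The state is a dict: "clock": time; "q": joint angles; "joint_velocities": joint speeds; "joint_efforts": joint torques, N m; "eef_pos": TCP position; "tool_rot": TCP orientation; "contact_force": force on the tool from outside, world axes, zero at the start; "torque": the same for the moment, N m; "opening": opening from 0.0 (shut) to 1.0 (fully open).
Only numpy, scipy, OpenCV 4.12 (cv2) and the standard library are available. Lean on these libraries where they do the work, as an engineer would, in place of code of your own. Each camera call takes 0.05 s, during which the arm holds its last target. There are 200 camera calls.

## Working session

There is one attempt and no reset: what is moved stays moved. The work goes in short steps, Python scripts to look and compute and a tool call to move; the robot and the scene stay as the last step left them, time stands still between calls to the robot, and variables do not carry over. Pictures are saved under pics/ and viewed, about 8 in all and at most 12, crops included, and the job is handed in when it is done.

Besides the shell and the picture viewer there is one more tool, called after "Emit:" in YAML: its name, and indented under it one key for each argument. send_rows: Moves the arm, as the interface text tells. Its arguments: {"type":"object","properties":{"motion":{"type":"array"}},"required":["motion"]}

```bash
mkdir -p pics
python3 - <<'E'
from cell import r, grab_frame, calibration
import cv2, numpy as np
for n in("side","top"):
    cv2.imwrite(f"pics/{n}0.png",grab_frame(n)[:,:,::-1])
    c=calibration(n);print(n,np.round(c["K"],1).tolist(),np.round(c["camera_from_world"],3).tolist())
s=r.sense();print(s,r.grip_point_offset)
E
```

```text
side [[370.2, 0.0, 315.6], [0.0, 370.2, 200.8], [0.0, 0.0, 1.0]] [[0.719, -0.695, -0.004, -0.399], [-0.528, -0.542, -0.654, 0.422], [0.452, 0.472, -0.756, 0.753], [0.0, 0.0, 0.0, 1.0]]
top [[496.4, 0.0, 319.0], [0.0, 496.4, 205.9], [0.0, 0.0, 1.0]] [[-0.005, -1.0, 0.011, 0.022], [-0.988, 0.003, -0.155, 0.563], [0.155, -0.011, -0.988, 1.115], [0.0, 0.0, 0.0, 1.0]]
{'clock': 0.1, 'q': array([-1.41254418,  0.42665383,  0.07389115,  1.60651576, -0.03407647,
        1.11078486, -0.06708312]), 'joint_velocities': array([-0.00030857, -0.00214526,  0.00137106, -0.00063523, -0.00127948,
        0.00041212, -0.00218084]), 'joint_efforts': array([ 9.50196816e-03, -9.51533890e+01,  3.77146527e+00, -4.64401567e+01,
        1.94930815e-02,  6.50202870e-03,  1.41236335e-06]), 'eef_pos': array([0.20441105, 0.64291167, 0.20480423]), 'tool_rot': array([ 1.53288397e-01,  9.88181342e-01, -5.50258345e-04, -2.84129999e-05]), 'contact_force': array([-0.26678218, -0.6795221 ,  0.16784   ]), 'torque': array([0.01806489, 0.02459522, 0.02311718]), 'opening': 1.0012052812289358} 0.0187
```

View pics/side0.png

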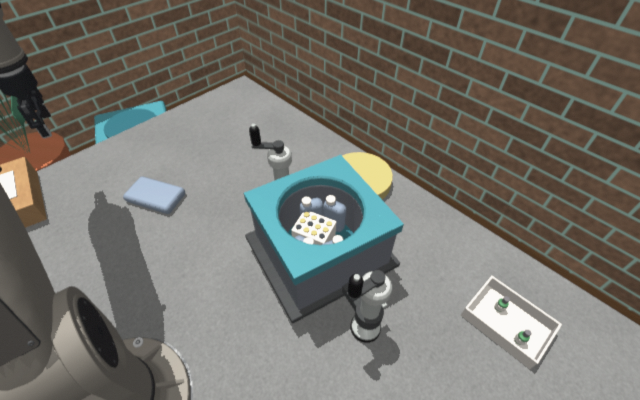

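View pics/top0.png

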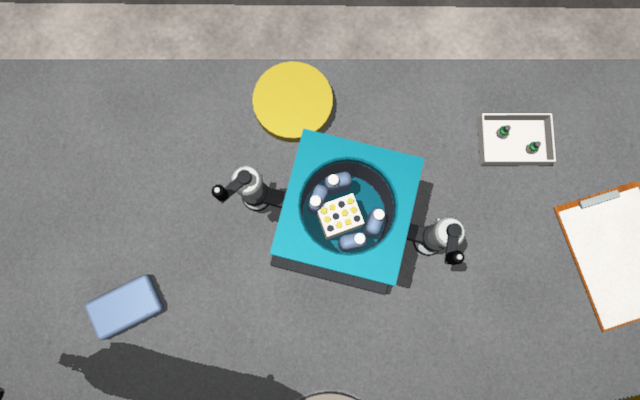

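Run:
```python
import cv2, numpy as np
s=cv2.imread("pics/side0.png");t=cv2.imread("pics/top0.png")
def c(i,x,y,w=80,h=100//1):return cv2.resize(i[y:y+60,x:x+80],None,fx=5,fy=5,interpolation=cv2.INTER_CUBIC)
def c2(i,x,y):return cv2.resize(i[y:y+75,x:x+100],(400,300),interpolation=cv2.INTER_CUBIC)
cv2.imwrite("pics/crop1.png",np.vstack([np.hstack([c2(s,230,115),c2(s,320,265)]),np.hstack([c2(t,200,155),c2(t,390,205)])]))
```

```text
(no output)
```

View pics/crop1.png

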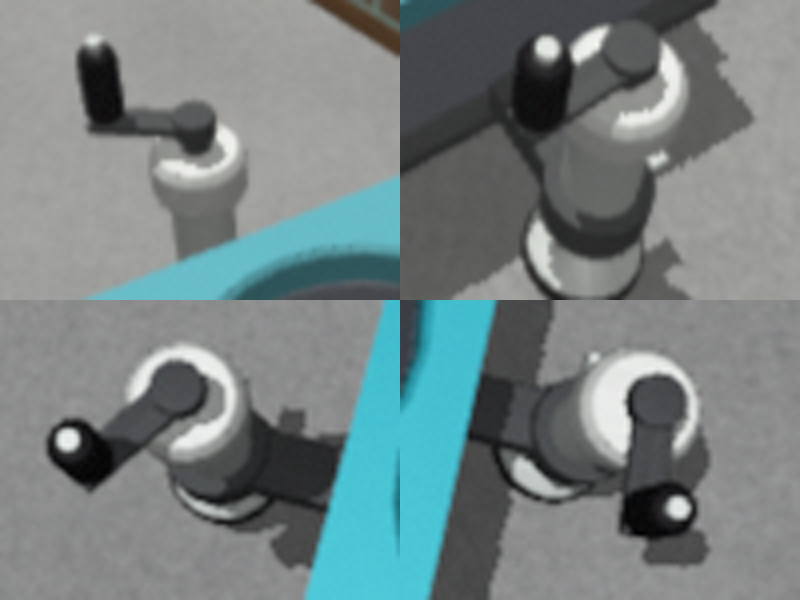

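```bash
cat > h.py <<'E'
import numpy as np,cv2
from cell import calibration
C={n:calibration(n) for n in("side","top")}
P={n:C[n]["K"]@C[n]["camera_from_world"][:3] for n in C}
def tri(s,t):
    X=cv2.triangulatePoints(P["side"],P["top"],np.float64(s),np.float64(t))[:,0];return X[:3]/X[3]
def proj(n,X):
    x=P[n]@np.c_[np.atleast_2d(X),np.ones(len(np.atleast_2d(X)))].T;return (x[:2]/x[2]).T
E
python3 - <<'E'
from h import *
np.set_printoptions(precision=4,suppress=True)
s=cv2.imread("pics/side0.png");t=cv2.imread("pics/top0.png")
L=dict(htop=tri((253,125),(217,190)),boss=tri((278.75,142.5),(244.5,176.25)))
R=dict(htop=tri((356.75,277),(460,257)),boss=tri((378,276.25),(454.5,229.5)))
for d in(L,R):
    for k in d:print(k,d[k])
    print(np.hypot(*(d['htop']-d['boss'])[:2]))
a=np.linspace(0,2*np.pi,60)
out=[]
for img,n,d,x,y in((t,"top",L,200,155),(t,"top",R,390,205),(s,"side",R,320,265)):
    c=cv2.resize(img[y:y+75,x:x+100],(400,300),interpolation=cv2.INTER_CUBIC)
    for z,col in((0,(0,0,255)),(.021,(0,255,0))):
        X=np.c_[d['boss'][0]+.035*np.cos(a),d['boss'][1]+.035*np.sin(a),0*a+z]
        p=(proj(n,X)-[x,y]+.5)*4-.5
        cv2.polylines(c,[p.round().astype(int)],True,col,1)
    out.append(c)
out.append(out[0]*0)
cv2.imwrite("pics/crop2.png",np.vstack([np.hstack(out[:2]),np.hstack(out[2:])]))
E
```

```text
htop [0.552  0.2077 0.3019]
boss [0.5887 0.165  0.2522]
0.05630640773404554
htop [ 0.4291 -0.23    0.2971]
boss [ 0.4847 -0.2384  0.2413]
0.05624290489739915
```

View pics/crop2.png

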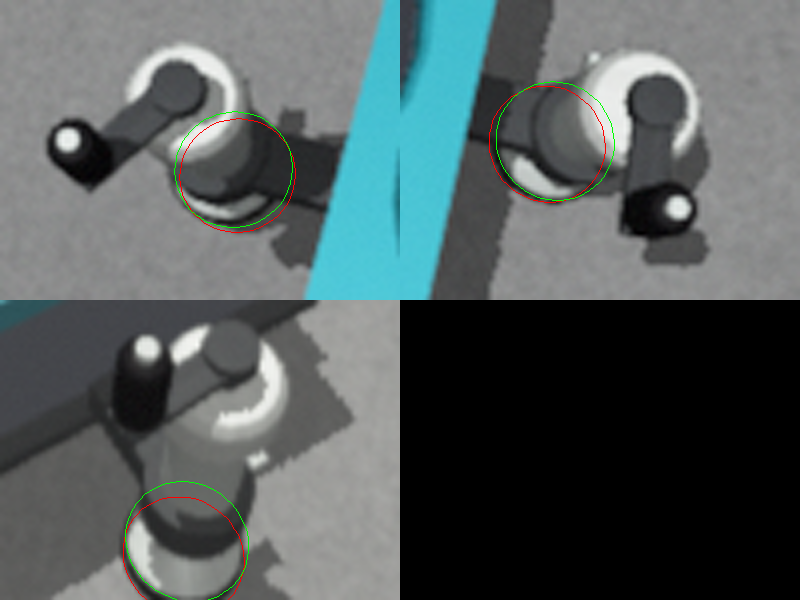

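Run:
```python
from h import *
s=cv2.imread("pics/side0.png");t=cv2.imread("pics/top0.png")
L=np.array([.5887,.165]);R=np.array([.4847,-.2384])
a=np.linspace(0,2*np.pi,80);out=[]
for img,n,d,x,y in((t,"top",L,235,177),(t,"top",R,408,220),(s,"side",R,342,305)):
  c=cv2.resize(img[y:y+37,x:x+50],(400,296),interpolation=cv2.INTER_CUBIC);b=c.copy()
  b=cv2.convertScaleAbs(b,alpha=1.6)
  for z,col in((0,(0,0,255)),(.021,(0,255,0))):
    X=np.c_[d[0]+.035*np.cos(a),d[1]+.035*np.sin(a),0*a+z]
    cv2.polylines(c,[((proj(n,X)-[x,y]+.5)*8-.5).round().astype(int)],True,col,1)
  out+=[b,c]
cv2.imwrite("pics/crop3.png",cv2.resize(np.vstack([np.hstack(out[i:i+2]) for i in(0,2,4)]),(540,600)))
```

```text
(no output)
```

View pics/crop3.png

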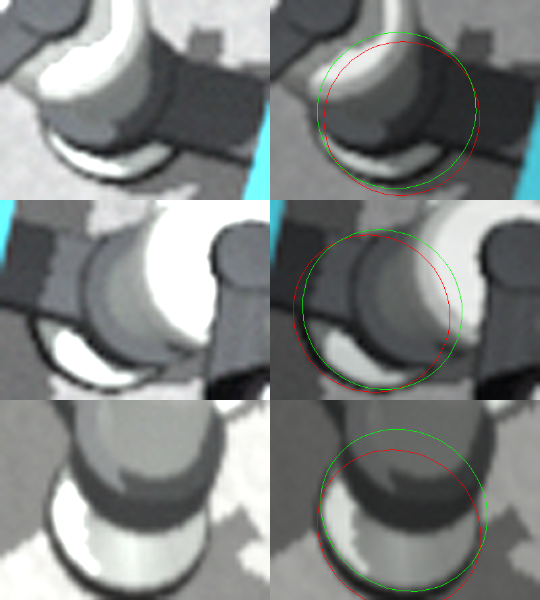

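Run:
```python
from h import *
for dz in(0,.021):
    X=np.array([[.4843,-.24,dz],[.5891,.1667,dz]]);print(proj("top",X),proj("side",X[:1]))
print("right foot",tri((365.2,326.7),(427.6,240.3)))
print("left foot on vertical: top px", (235+120/5.4-.4,177+110/5.4-.4))
```

```text
[[426.97849178 240.63229264]
 [258.2160813  198.22430134]] [[365.78993259 328.73773009]]
[[428.98221235 239.86451654]
 [257.24429133 196.72138923]] [[366.69587449 325.11655765]]
right foot [ 0.48365496 -0.23861113  0.01122814]
left foot on vertical: top px (256.82222222222225, 196.97037037037038)
```

The left jack is the raised one: in the top view its foot at (257,197) fits an underside about 20 mm up. The right jack shows a long bare leg and its foot fits the table. I'll go above the left handle.

Emit:
send_rows:
  motion:
    - [0,0,-45,0,0,0,100]
    - [0,0,-45,0,0,0,100]
    - [0,0,-45,0,0,0,100]
    - [-23,-15.5,0,0,0,0,100]
    - [-23,-15.5,0,0,0,0,100]
    - [-23,-15.5,0,0,0,0,100]
    - [-23,-15.5,0,0,0,0,100]
    - [-23,-15.5,0,0,0,0,100]
    - [-23,-15.5,0,0,0,0,100]
    - [-23,-15.5,0,0,0,0,100]

```text
clock: 1.35
eef_pos: [0.3262, 0.4888, 0.3397]
tool_rot: [0.154, 0.988, -0.001, -0.0]
contact_force: [-0.7, 1.4, 0.0]
opening: 0.996
```

Emit:
send_rows:
  motion:
    - [-23,-15.5,0,0,0,0,100]
    - [-23,-15.5,0,0,0,0,100]
    - [-23,-15.5,0,0,0,0,100]
    - [-23,-15.5,0,0,0,0,100]
    - [-23,-15.5,0,0,0,0,100]
    - [-23,-15.5,0,0,0,0,100]
    - [-23,-15.5,0,0,0,0,100]
    - [-23,-15.5,0,0,0,0,100]
    - [-23,-15.5,0,0,0,0,100]
    - [-23,-15.5,0,0,0,0,100]

```text
clock: 2.6
eef_pos: [0.4976, 0.2713, 0.3397]
tool_rot: [0.154, 0.988, -0.0, -0.0]
contact_force: [-0.5, -0.4, 0.0]
opening: 1.0
```

Emit:
send_rows:
  motion:
    - [-24,-15,0,0,0,0,100]
    - [-24,-15,0,0,0,0,100]
    - [-23,-14.5,0,0,0,0,100]
    - [0,0,0,0,0,0,100]
    - [0,0,0,0,0,0,100]

```text
clock: 3.22
eef_pos: [0.551, 0.2093, 0.3399]
tool_rot: [0.154, 0.988, -0.0, -0.0]
contact_force: [0.7, 0.4, 0.2]
opening: 0.999
```

Run:
```python
from h import *
from cell import r,grab_frame
s=grab_frame("side")[:,:,::-1];t=grab_frame("top")[:,:,::-1]
print(r.sense()["eef_pos"])
a=cv2.resize(s[80:200,190:350],(640,480),interpolation=cv2.INTER_CUBIC)
b=cv2.resize(t[130:250,160:320],(640,480),interpolation=cv2.INTER_CUBIC)
cv2.imwrite("pics/pre.png",cv2.resize(np.hstack([a,b]),(800,300)))
```

```text
[0.5508671  0.21007008 0.34016806]
```

View pics/pre.png

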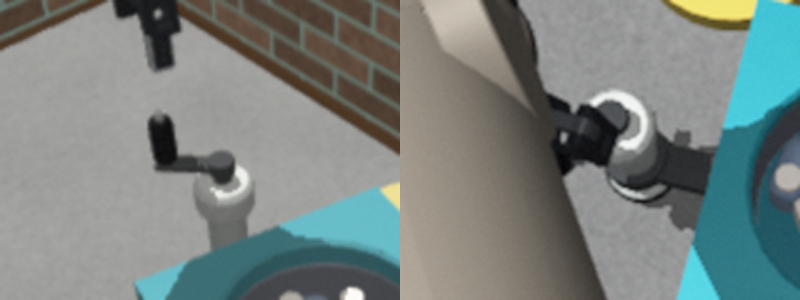

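Emit:
send_rows:
  motion:
    - [-1.5,-1.5,20,0,0,0,100]
    - [0,0,20,0,0,0,100]
    - [0,0,15,0,0,0,100]
    - [0,0,13,0,0,0,100]
    - [0,0,12,0,0,0,100]
    - [0,0,0,0,0,0,100]

```text
clock: 4.08
eef_pos: [0.5521, 0.2078, 0.2596]
tool_rot: [0.153, 0.988, -0.0, -0.0]
contact_force: [-0.3, -0.2, 0.3]
opening: 0.996
```

Emit:
send_rows:
  motion:
    - [0,0,0,0,0,0,45]
    - [0,0,0,0,0,0,20]
    - [0,0,0,0,0,0,20]
    - [0,0,0,0,0,0,20]
    - [0,0,0,0,0,0,20]
    - [0,0,0,0,0,0,20]

```text
clock: 4.82
eef_pos: [0.5527, 0.2087, 0.2612]
tool_rot: [0.153, 0.988, 0.001, 0.0]
contact_force: [-1.2, 3.5, 7.2]
opening: 0.225
```

Emit:
send_rows:
  motion:
    - [0,0,0,0,0,0,10]
    - [0,0,0,0,0,0,10]
    - [0,0,0,0,0,0,10]

```text
clock: 5.2
eef_pos: [0.5527, 0.2087, 0.2612]
tool_rot: [0.153, 0.988, 0.001, 0.0]
contact_force: [-0.7, 3.1, 6.1]
opening: 0.229
```

Run:
```python
from h import *
from cell import r,grab_frame
s=grab_frame("side")[:,:,::-1]
print(r.sense())
cv2.imwrite("pics/grip.png",cv2.resize(s[100:175,220:320],(800,600),interpolation=cv2.INTER_CUBIC))
```

```text
{'clock': 5.25, 'q': array([-0.79317317,  0.25022917,  0.39345886,  1.7536692 , -0.10487404,
        1.15662197,  0.89488522]), 'joint_velocities': array([-0.00012772,  0.00153686,  0.00048281,  0.00081657, -0.00018355,
        0.0012495 , -0.0002434 ]), 'joint_efforts': array([ 1.83860030e+00, -6.74073029e+01,  7.45455757e+00, -4.42452013e+01,
        9.83484574e-01,  5.21358350e-03,  1.63908291e-03]), 'eef_pos': array([0.55271251, 0.20871855, 0.2611971 ]), 'tool_rot': array([1.53050264e-01, 9.88218013e-01, 7.85036568e-04, 3.99619924e-04]), 'contact_force': array([-1.11335571,  2.25128289,  5.62154419]), 'torque': array([ 0.62260867,  0.27506719, -0.02774384]), 'opening': 0.2285012617216064}
```

View pics/grip.png

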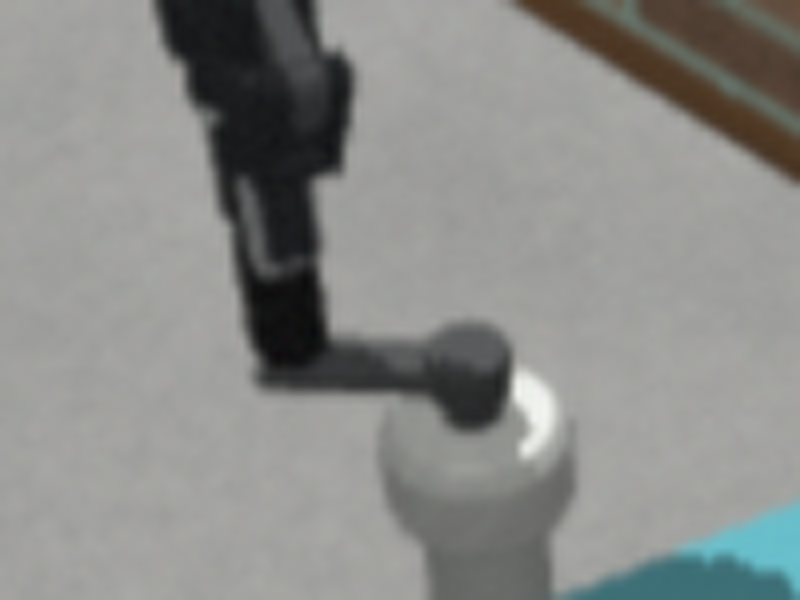

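```bash
cat > plan.py <<'E'
import numpy as np,sys
# args: cx cy start_angle_deg n step
cx,cy,px,py,n,st=map(float,sys.argv[1:])
x=np.array([-.953,.303]);y=np.array([.303,.953])
v=np.array([px-cx,py-cy]);a=np.arctan2(v[1],v[0]);print("r",np.hypot(*v),"a",np.degrees(a))
p=np.array([px,py])
rows=[]
for i in range(int(n)):
    a-=st;g=np.array([cx,cy])+.055*np.array([np.cos(a),np.sin(a)])
    d=(g-p)*1e3;q=np.round(2*np.array([d@x,d@y]))/2
    p=p+(q[0]*x+q[1]*y)/1e3;rows.append([q[0],q[1],0,0,0,0,10])
print([[float(k) if k%1 else int(k) for k in w] for w in rows]);print("end",p,np.degrees(a))
E
python3 plan.py .589 .1665 .5525 .208 10 .12
```

```text
r 0.055267531155281366 a 131.33221194446858
[[-4, 5.5, 0, 0, 0, 0, 10], [-4.5, 5, 0, 0, 0, 0, 10], [-4.5, 4, 0, 0, 0, 0, 10], [-5.5, 4, 0, 0, 0, 0, 10], [-6, 3, 0, 0, 0, 0, 10], [-6, 2.5, 0, 0, 0, 0, 10], [-6.5, 1.5, 0, 0, 0, 0, 10], [-6.5, 1, 0, 0, 0, 0, 10], [-6.5, 0, 0, 0, 0, 0, 10], [-6.5, -1, 0, 0, 0, 0, 10]]
end [0.614071 0.215182] 62.57727652876973
```

Emit:
send_rows:
  motion:
    - [-4,5.5,0,0,0,0,10]
    - [-4.5,5,0,0,0,0,10]
    - [-4.5,4,0,0,0,0,10]
    - [-5.5,4,0,0,0,0,10]
    - [-6,3,0,0,0,0,10]

```text
clock: 5.88
eef_pos: [0.5816, 0.2223, 0.2611]
tool_rot: [0.153, 0.988, 0.001, -0.001]
contact_force: [-8.5, 3.9, 9.2]
opening: 0.224
```

Emit:
send_rows:
  motion:
    - [-6,2.5,0,0,0,0,10]
    - [-6.5,1.5,0,0,0,0,10]
    - [-6.5,1,0,0,0,0,10]
    - [-6.5,0,0,0,0,0,10]
    - [-6.5,-1,0,0,0,0,10]

```text
clock: 6.5
eef_pos: [0.6138, 0.2174, 0.2612]
tool_rot: [0.152, 0.988, 0.001, -0.0]
contact_force: [-4.6, 7.1, 6.7]
opening: 0.228
```

```bash
python3 plan.py .589 .1665 .614 .2152 20 .12
```

```text
r 0.05474203138357217 a 62.82643809707555
[[-6.5, -1, 0, 0, 0, 0, 10], [-6, -2.5, 0, 0, 0, 0, 10], [-6, -3, 0, 0, 0, 0, 10], [-5.5, -3.5, 0, 0, 0, 0, 10], [-5, -4.5, 0, 0, 0, 0, 10], [-4.5, -4.5, 0, 0, 0, 0, 10], [-4, -5.5, 0, 0, 0, 0, 10], [-3, -6, 0, 0, 0, 0, 10], [-2.5, -6, 0, 0, 0, 0, 10], [-2, -6.5, 0, 0, 0, 0, 10], [-0.5, -6.5, 0, 0, 0, 0, 10], [-0.5, -6.5, 0, 0, 0, 0, 10], [0.5, -6.5, 0, 0, 0, 0, 10], [1.5, -6.5, 0, 0, 0, 0, 10], [2.5, -6, 0, 0, 0, 0, 10], [2.5, -6, 0, 0, 0, 0, 10], [4, -5.5, 0, 0, 0, 0, 10], [4, -5, 0, 0, 0, 0, 10], [5, -4.5, 0, 0, 0, 0, 10], [5, -4, 0, 0, 0, 0, 10]]
end [0.603713 0.113537] -74.68343273432203
```

The tangential force is about 8 N and steady, so this jack is in the air, as expected. I'll continue.

Emit:
send_rows:
  motion:
    - [-6.5,-1,0,0,0,0,10]
    - [-6,-2.5,0,0,0,0,10]
    - [-6,-3,0,0,0,0,10]
    - [-5.5,-3.5,0,0,0,0,10]
    - [-5,-4.5,0,0,0,0,10]
    - [-4.5,-4.5,0,0,0,0,10]
    - [-4,-5.5,0,0,0,0,10]
    - [-3,-6,0,0,0,0,10]
    - [-2.5,-6,0,0,0,0,10]
    - [-2,-6.5,0,0,0,0,10]

```text
clock: 7.75
eef_pos: [0.6444, 0.1624, 0.2613]
tool_rot: [0.152, 0.988, 0.001, 0.001]
contact_force: [0.4, 9.0, 4.7]
opening: 0.227
```

Emit:
send_rows:
  motion:
    - [-0.5,-6.5,0,0,0,0,10]
    - [-0.5,-6.5,0,0,0,0,10]
    - [0.5,-6.5,0,0,0,0,10]
    - [1.5,-6.5,0,0,0,0,10]
    - [2.5,-6,0,0,0,0,10]
    - [2.5,-6,0,0,0,0,10]
    - [4,-5.5,0,0,0,0,10]
    - [4,-5,0,0,0,0,10]
    - [5,-4.5,0,0,0,0,10]
    - [5,-4,0,0,0,0,10]

```text
clock: 9.0
eef_pos: [0.6047, 0.1149, 0.2613]
tool_rot: [0.153, 0.988, 0.001, 0.001]
contact_force: [5.6, 7.9, 2.1]
opening: 0.229
```

```bash
python3 plan.py .589 .1665 .6037 .1135 30 .12; python3 -c "
from cell import r;print(r.sense()['q'])"
```

```text
r 0.05500081817573264 a -74.49819392845005
[[5.5, -3.5, 0, 0, 0, 0, 10], [6.5, -2.5, 0, 0, 0, 0, 10], [6, -1.5, 0, 0, 0, 0, 10], [6.5, -1, 0, 0, 0, 0, 10], [7, -0.5, 0, 0, 0, 0, 10], [6.5, 0.5, 0, 0, 0, 0, 10], [6.5, 1.5, 0, 0, 0, 0, 10], [6, 2, 0, 0, 0, 0, 10], [6, 3, 0, 0, 0, 0, 10], [5.5, 3.5, 0, 0, 0, 0, 10], [5, 4, 0, 0, 0, 0, 10], [5, 4.5, 0, 0, 0, 0, 10], [4, 5.5, 0, 0, 0, 0, 10], [3, 5.5, 0, 0, 0, 0, 10], [2.5, 6, 0, 0, 0, 0, 10], [2, 6.5, 0, 0, 0, 0, 10], [1, 6.5, 0, 0, 0, 0, 10], [0.5, 6.5, 0, 0, 0, 0, 10], [-0.5, 6.5, 0, 0, 0, 0, 10], [-1, 6.5, 0, 0, 0, 0, 10], [-2, 6.5, 0, 0, 0, 0, 10], [-3, 6, 0, 0, 0, 0, 10], [-3.5, 5.5, 0, 0, 0, 0, 10], [-4, 5.5, 0, 0, 0, 0, 10], [-4.5, 4.5, 0, 0, 0, 0, 10], [-5.5, 4, 0, 0, 0, 0, 10], [-5.5, 3.5, 0, 0, 0, 0, 10], [-6, 2.5, 0, 0, 0, 0, 10], [-6.5, 2, 0, 0, 0, 0, 10], [-6.5, 1, 0, 0, 0, 0, 10]]
end [0.599367 0.220336] -280.76300017554655
[-0.63285259  0.29710632  0.43014467  1.70171001 -0.13457472  1.16833368
  1.0972355 ]
```

Emit:
send_rows:
  motion:
    - [5.5,-3.5,0,0,0,0,10]
    - [6.5,-2.5,0,0,0,0,10]
    - [6,-1.5,0,0,0,0,10]
    - [6.5,-1,0,0,0,0,10]

```text
clock: 9.5
eef_pos: [0.5792, 0.1138, 0.2613]
tool_rot: [0.153, 0.988, 0.001, 0.002]
contact_force: [8.5, 4.9, 0.9]
opening: 0.229
```

Emit:
send_rows:
  motion:
    - [7,-0.5,0,0,0,0,10]
    - [6.5,0.5,0,0,0,0,10]
    - [6.5,1.5,0,0,0,0,10]

```text
clock: 9.88
eef_pos: [0.5608, 0.1209, 0.2613]
tool_rot: [0.153, 0.988, 0.001, 0.002]
contact_force: [10.5, 2.3, -0.4]
opening: 0.228
```

Emit:
send_rows:
  motion:
    - [6,2,0,0,0,0,10]
    - [6,3,0,0,0,0,10]
    - [5.5,3.5,0,0,0,0,10]

```text
clock: 10.25
eef_pos: [0.5468, 0.1332, 0.2613]
tool_rot: [0.154, 0.988, 0.0, 0.002]
contact_force: [10.8, -4.5, 0.2]
opening: 0.229
```

Emit:
send_rows:
  motion:
    - [5,4,0,0,0,0,10]
    - [5,4.5,0,0,0,0,10]

```text
clock: 10.5
eef_pos: [0.5402, 0.1431, 0.2613]
tool_rot: [0.154, 0.988, -0.0, 0.002]
contact_force: [13.6, -9.6, -0.3]
opening: 0.227
```

Emit:
send_rows:
  motion:
    - [4,5.5,0,0,0,0,10]
    - [3,5.5,0,0,0,0,10]
    - [2.5,6,0,0,0,0,10]
    - [0,0,0,0,0,0,10]

```text
clock: 11.0
eef_pos: [0.5351, 0.1607, 0.2611]
tool_rot: [0.155, 0.988, -0.001, 0.001]
contact_force: [-0.4, -15.0, 9.4]
opening: 0.223
```

Emit:
send_rows:
  motion:
    - [2,6.5,0,0,0,0,10]
    - [0,0,0,0,0,0,10]

```text
clock: 11.25
eef_pos: [0.5348, 0.1669, 0.2611]
tool_rot: [0.155, 0.988, -0.002, 0.0]
contact_force: [-3.4, -18.3, 13.3]
opening: 0.227
```

Emit:
send_rows:
  motion:
    - [0,0,0,0,0,0,40]
    - [0,0,0,0,0,0,70]
    - [0,0,0,0,0,0,100]
    - [0,0,0,0,0,0,100]
    - [0,0,0,0,0,0,100]
    - [0,0,0,0,0,0,100]

```text
clock: 12.0
eef_pos: [0.5343, 0.1707, 0.2604]
tool_rot: [0.153, 0.988, 0.0, -0.0]
contact_force: [0.1, -0.4, 0.1]
opening: 0.997
```

Released with no contact force left. I'll lift straight up, move clear toward −x and look.

Emit:
send_rows:
  motion:
    - [0,0,-15,0,0,0,100]
    - [0,0,-30,0,0,0,100]
    - [0,0,-45,0,0,0,100]
    - [0,0,-30,0,0,0,100]
    - [0,30,0,0,0,0,100]
    - [0,40,0,0,0,0,100]
    - [0,40,0,0,0,0,100]
    - [0,40,0,0,0,0,100]
    - [0,0,0,0,0,0,100]

```text
clock: 13.12
eef_pos: [0.5794, 0.3169, 0.3802]
tool_rot: [0.151, 0.988, -0.0, -0.0]
contact_force: [-0.2, 1.2, -0.3]
opening: 0.997
```

Run:
```python
from h import *
from cell import r,grab_frame
s=grab_frame("side")[:,:,::-1];t=grab_frame("top")[:,:,::-1]
print(r.sense()["eef_pos"])
s0=cv2.imread("pics/side0.png");t0=cv2.imread("pics/top0.png")
print("right jack diff", np.abs(s[265:345,330:400].astype(int)-s0[265:345,330:400]).mean(), np.abs(t[215:270,420:470].astype(int)-t0[215:270,420:470]).mean())
f=lambda i,x,y:cv2.resize(i[y:y+75,x:x+100],(400,300),interpolation=cv2.INTER_CUBIC)
cv2.imwrite("pics/end.png",np.vstack([np.hstack([f(s,230,115),f(t,200,155)]),np.hstack([f(s0,230,115),f(t0,200,155)])]))
```

```text
[0.57983608 0.31343099 0.3808927 ]
right jack diff 0.9069642857142857 8.350545454545454
```

View pics/end.png

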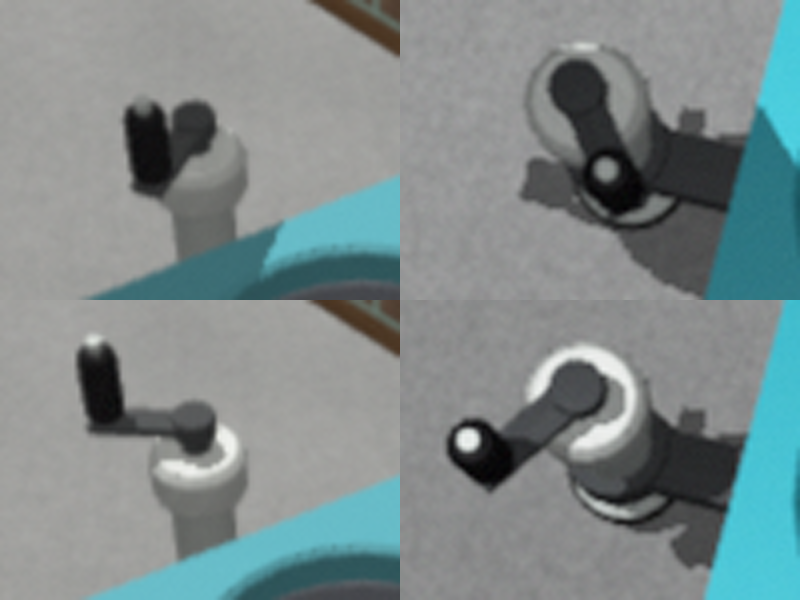

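Run:
```python
from h import *
X=tri((265.75,140),(251.25,196.25));v=X-[.589,.1665,0];print(X,np.hypot(*v[:2]),np.degrees(np.arctan2(v[1],v[0])))
```

```text
[0.54040944 0.14568314 0.30018362] 0.052861934489359455 -156.8090463263876
```

Emit:
send_rows:
  motion:
    - [0,0,0,0,0,0,100]
    - [0,0,0,0,0,0,100]
    - [0,0,0,0,0,0,100]
    - [0,0,0,0,0,0,100]
    - [0,0,0,0,0,0,100]
    - [0,0,0,0,0,0,100]
    - [0,0,0,0,0,0,100]
    - [0,0,0,0,0,0,100]
    - [0,0,0,0,0,0,100]
    - [0,0,0,0,0,0,100]

```text
clock: 14.48
eef_pos: [0.5797, 0.3136, 0.3804]
tool_rot: [0.153, 0.988, -0.0, -0.0]
contact_force: [0.1, -0.5, 0.1]
opening: 1.001
```

Run:
```python
from h import *
from cell import r,grab_frame
e=cv2.imread("pics/end.png")[:300,:400]
s=grab_frame("side")[:,:,::-1]
n=cv2.resize(s[115:190,230:330],(400,300),interpolation=cv2.INTER_CUBIC)
T=e[90:200,115:180]
_,v,_,loc=cv2.minMaxLoc(cv2.matchTemplate(n,T,cv2.TM_CCOEFF_NORMED));print(v,loc,"(115,90 = unmoved)")
cv2.imwrite("pics/t.png",grab_frame("top")[:,:,::-1])
t=cv2.imread("pics/t.png");t0=cv2.imread("pics/top0.png")
T=t0[247:267,448:470]
print(cv2.minMaxLoc(cv2.matchTemplate(t,T,cv2.TM_CCOEFF_NORMED))[1::2],"(448,247)")
```

```text
0.9996821284294128 (115, 90) (115,90 = unmoved)
(0.9991965889930725, (448, 247)) (448,247)
```

The crank has settled and isn't creeping, and the other jack's handle hasn't moved, so I'm handing in.

```bash
python3 -c "
from cell import r;print(r.sign_off())"
```

```text
the job is handed in; nothing more can be done
None
```

I cranked the left (+y) jack clockwise about 5.4 rad until its foot pressed on the table, released the handle and backed the arm off. I signed off at about 14.5 s of the 51 s allowed; no verdict is reported.

- **Which jack:** the pictures alone were not conclusive. One direct measurement of the right foot's height gave 11 mm, between standing and raised. The left jack's steady force of about 7.5 N at the handle then confirmed that its foot was in the air.
- **Touching and stopping:** the force began to rise at a crank angle of about -134.5°, with a slope near 20 N/rad, as described. I stopped about 0.8 rad past that point, well short of the forced limit of 1.5 rad.
- **After letting go:** the crank sprang back about 0.4 rad. By the pictures it now sits about 0.39 rad past touching, where 0.15 rad is needed, give or take roughly 0.08 rad. The foot force cannot be measured directly; I estimate about 65 N.
- **Last checks:** a second side picture over 1 s later showed the crank had not moved. The other jack's handle is at the same pixel as at the start. The raw top-picture difference around that jack was 8.4 grey levels; I put this down to shadows and did not look into it further.

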